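# Set up a pinion shaft in matched vee blocks for a run-out check

### The job

Set up the pinion shaft on the granite surface plate for a run-out check: stand the two matching vee blocks upright on the plate with their vees in line along its length, lay the shaft in the two vees so that each block carries one of its smooth journals, and only then stand the little angle plate upright on the granite as an end stop, its upright face squarely facing the shaft's threaded end with no more than about a centimetre between them and its foot pointing away from the shaft. Set everything down gently, let go of it, and leave the odd large and odd small vee blocks where they are.

Things in the scene. Friction and masses are not known exactly. Their poses are not given: they have to be found in the camera images.
- plate: Fixed black granite surface plate, 200 mm (its x) by 300 mm (its y, its length) by 50 mm high. Origin at the centre of its underside on the bench, z up; its flat top is 50 mm above the origin.
- vee_a: One of two equal steel vee blocks: 30 mm long (x, along the vee), 45 mm wide (y), 32 mm high. 90 degree vee in the top, 31 mm wide, apex 16.5 mm above the underside; a 16 mm journal seats with its axis 28 mm above the underside. Origin: centre of the underside. Flat sides at y = +-22.5 mm to grip. 0.28 kg. Starts upright on a fixed 3 mm grey-green mat.
- vee_b: The other of the two equal vee blocks, the same as vee_a in every way.
- shaft: Steel pinion shaft, 142 mm long, level. Origin on its axis at the pinion's middle; x towards the threaded end. Pinion 28 mm dia, x -25 to 25 mm; smooth journals 16 mm dia, x -65 to -25 and 25 to 65; thread 12 mm dia, x 65 to 77. 0.36 kg, balances at its origin. Starts axis 43 mm above the bench, any heading, in a fixed wooden rest: base top 13 mm, open notched uprights at x +-45 mm, tops 45 mm.
- angle: Steel angle plate (L bracket), 50 x 50 mm in plan, 50 mm high, walls 10 mm, gusset in the inner corner. Origin: centre of the footprint on its underside. The upright leg is its -x side (x -25 to -15 mm, 50 mm wide in y); its outer face at x = -25 mm is the stop face. The foot reaches to x = +25 mm. Grip the upright leg across its 50 mm width (y). 0.37 kg. Starts upright on the mat.
- vee_large: Odd vee block, too large: 38 mm long (x), 56 mm wide (y), 45 mm high. Origin at the centre of its underside. Not used: leave it where it stands.
- vee_small: Odd vee block, too small: 24 mm long (x), 30 mm wide (y), 20 mm high. Origin at the centre of its underside. Not used: leave it where it stands.
There are look-alikes about, which are no part of the job. Leave any blue or brown look-alike of the vee_a alone.

How it is judged (in metres and radians):
On the way, in this order (a step that is already met when the one before it is completed fails the run):
1. both matching vee blocks stand upright on the granite plate, vees along its length, let go (x of vee_a in the frame of plate between -0.085 and 0.085 m and y of vee_a in the frame of plate between -0.14 and 0.14 m and z of vee_a in the frame of plate between 0.046 and 0.053 m and angle between each of vee_a, vee_b's own z axis and vertical below 0.06 rad and x of vee_b in the frame of plate between -0.085 and 0.085 m and y of vee_b in the frame of plate between -0.14 and 0.14 m and z of vee_b in the frame of plate between 0.046 and 0.053 m and angle between the x axis of each of vee_a, vee_b and the y axis of plate, either way round below 0.3 rad and contact force between the fingers and vee_a below 0.1 N and contact force between the fingers and vee_b below 0.1 N and linear speed of each of vee_a, vee_b below 0.01 m/s and angular speed of each of vee_a, vee_b below 0.1 rad/s), for 0.2 s.
2. the shaft rests level in both vees, one block under each journal, let go (z of shaft in the frame of plate between 0.0745 and 0.0815 m and angle between shaft's own x axis and vertical between 1.53 and 1.612 rad and angle between the x axis of shaft and the y axis of plate, either way round below 0.3 rad and angle between the x axis of shaft and the x axis of vee_a, either way round below 0.15 rad and y of shaft in the frame of vee_a between -0.012 and 0.012 m and contact force between shaft and vee_a above 0.3 N and angle between the x axis of shaft and the x axis of vee_b, either way round below 0.15 rad and y of shaft in the frame of vee_b between -0.012 and 0.012 m and contact force between shaft and vee_b above 0.3 N and ((x of vee_a in the frame of shaft between 0.034 and 0.066 m and x of vee_b in the frame of shaft between -0.066 and -0.034 m) or (x of vee_b in the frame of shaft between 0.034 and 0.066 m and x of vee_a in the frame of shaft between -0.066 and -0.034 m)) and contact force between the fingers and shaft below 0.1 N and linear speed of shaft below 0.01 m/s and angular speed of shaft below 0.1 rad/s), for 0.2 s.
3. the angle plate stands on the granite square to the shaft's threaded end, close to it, let go (x of angle in the frame of plate between -0.08 and 0.08 m and y of angle in the frame of plate between -0.15 and 0.15 m and z of angle in the frame of plate between 0.046 and 0.053 m and angle between angle's own z axis and vertical below 0.06 rad and x of shaft in the frame of angle between -0.118 and -0.101 m and y of shaft in the frame of angle between -0.018 and 0.018 m and angle between the x axis of angle and the x axis of shaft, either way round below 0.15 rad and x of angle in the frame of shaft between 0.1 and 0.12 m and contact force between the fingers and angle below 0.1 N and linear speed of angle below 0.01 m/s and angular speed of angle below 0.1 rad/s), for 0.2 s.
At the end, for the whole second after the job is handed in: Vee blocks upright on the granite, vees along it (0.3 rad); shaft resting level in both, block centres 34-66 mm either side of the pinion's middle, in line within 0.15 rad; angle plate upright, face 0-16 mm from the threaded end, square within 0.15 rad, centred within 18 mm; all let go, at rest (all of step 1 and all of step 2 and all of step 3); the robot touches nothing.
It fails at once if the odd large vee block is moved (more than 20 mm) or tipped (distance of vee_large from where it was at the start of the episode above 0.02 m or angle between vee_large's own z axis and vertical above 0.3 rad).
It fails at once if the odd small vee block is moved (more than 20 mm) or tipped (distance of vee_small from where it was at the start of the episode above 0.02 m or angle between vee_small's own z axis and vertical above 0.3 rad).
It fails at once if a vee block, the shaft or the angle plate is dropped or thrown (faster than 0.45 m/s out of the fingers: a fall of about 10 mm) ((linear speed of vee_a above 0.45 m/s and contact force between the fingers and vee_a below 0.1 N) or (linear speed of vee_b above 0.45 m/s and contact force between the fingers and vee_b below 0.1 N) or (linear speed of shaft above 0.45 m/s and contact force between the fingers and shaft below 0.1 N) or (linear speed of angle above 0.45 m/s and contact force between the fingers and angle below 0.1 N)).
It also fails if it takes over 109 s, if anything falls off the work surface, if the arm or the gripper's body presses on something with over 40 N, if the wrist force passes 120 N, or if a joint passes its speed limit or range.

### The arm

A 6-joint arm with a two-finger parallel gripper is mounted at the origin on the work surface. World frame = base frame: x ahead of the robot, y to its left, z up, the work surface at z = 0. Lengths are in mm, angles in rad, forces in N, time in s.
With the tool pointing down it reaches from about 350 to 975 mm from the base axis. Payload 7.1 kg.
Tool frame: the origin (TCP) lies between the finger pads; the fingertips stand 19 mm ahead of it and the grasp point (between the pads) is the TCP (ctrl.tcp_to_tips is the distance from the TCP to the fingertips, in mm); z points along the fingers, y is the line along which they close (so a half turn about z gives the same grasp; the last joint's range is limited). The gripper opens to 88 mm and grips with 3 to 60 N. Pads are 20 mm wide; open, the fingers measure 115 mm over their backs; the gripper's body (75 mm by 178 mm) begins 61 mm behind the grasp point.
Start: joints at [-1.149, 0.423, 1.63, -0, 1.089, -0.019], TCP at [266.679, -565.232, 241.675] pointing down, gripper open.
Joint ranges: [-3, 3], [-0.9, 2.11], [0.09, 2.58], [-1.31, 4.45], [0.11, 2.69], [-2.54, 2.54]. Speed limits (rad/s): [2.39, 2.39, 3.01, 3.14, 3.14, 3.14].

### API

Orientations are given as a rotation vector (axis times angle).
In Python, from workcell import status, optics, ctrl gives the robot as it stands. The module is installed in compiled form; this text tells all that it offers.
- The arm moves only by the shell command python3 -m inch 'ROWS'. ROWS is JSON, a list that holds one entry, the list of rows, each a list of 7 numbers: the shift along the tool's x, y, z in mm, then the turn, a rotation vector about the tool's x, y, z in rad, then the opening in per cent of the stroke, from 0 (shut) to 100 (fully open). A call has 1 to 20 rows; each row is the pose to reach, as a shift and turn from the pose commanded when the call began, along the tool's axes at that moment; what a row does not reach only later rows make up. A row lasts 1/10 s, in which the tool goes at most 50 mm and 8.59 degrees, less where a joint would pass 70% of its speed; a pose out of reach is approached as far as the arm can. A call with a gripper value outside its range is refused whole. The fingers move at their own pace and stop on an object; the grip force is fixed at half the most. Time passes only in rows, so rows that repeat a pose let the fingers close. It gives the time, the measured TCP pose, the force, the opening and the grip force at its end, in the units of the state.
- status.get_obs(): the state, without advancing time (a new reading comes with each control period).
- optics.get_image(name): name is "scene" or "top"; returns a dict with "frame" (384x512x3 uint8, red, green, blue), "fx", "fy", "cx", "cy" (pixels), "rvec" (rotation vector, rad) and "tvec" (3), from world to camera coordinates, as OpenCV has them. Camera axes: x right, y down, z forward; pixel columns grow to the right and rows downward; lengths in mm; the calibration is good to about 2 mm. A picture is of the moment at which its call begins. There is no depth.
- ctrl.close_job(): hands the job in; it is judged then, once.
The state is a dict: "t": time; "qpos": joint angles; "qvel": joint speeds; "joint_torque": joint torques, N m; "ee_pos": TCP position; "orientation": TCP orientation; "ft_force": force on the tool from outside, world axes, zero at the start; "moment": the same for the moment, N m; "width": finger opening in mm; "grasp_force": force on a finger pad.
Only numpy, scipy, OpenCV 4.12 (cv2) and the standard library are available. Lean on these libraries where they do the work, as an engineer would, in place of code of your own. Each camera call takes 0.05 s, during which the arm holds its last target. There are 200 camera calls.

## Working session

There is one attempt and no reset: what is moved stays moved. The work goes in short steps, Python scripts to look and compute and a shell command to move; the robot and the scene stay as the last step left them, time stands still between calls to the robot, and variables do not carry over. Pictures are saved under pics/ and viewed, at most 14 in all, crops included, and the job is handed in when it is done.

```bash
mkdir -p pics
cat > h.py <<'E'
import numpy as np, cv2
from workcell import status, optics, ctrl
from scipy.spatial.transform import Rotation as R
def snap(n,f):
    d=optics.get_image(n); np.savez(f'{f}.npz',**d)
    cv2.imwrite(f'pics/{f}.png',cv2.cvtColor(d['frame'],cv2.COLOR_RGB2BGR)); return d
def ld(f): return np.load(f'{f}.npz')
def crop(f,x0,y0,x1,y1,s,o):
    im=cv2.imread(f'pics/{f}.png')[y0:y1,x0:x1]; cv2.imwrite(f'pics/{o}.png',cv2.resize(im,None,fx=s,fy=s,interpolation=cv2.INTER_CUBIC))
def w(d,u,v,z):
    M=R.from_rotvec(d['rvec'].ravel()).as_matrix(); t=d['tvec'].ravel()
    c=-M.T@t; r=M.T@np.array([(u-d['cx'])/d['fx'],(v-d['cy'])/d['fy'],1]); return (c+r*(z-c[2])/r[2])[:2].round(1)
def pr(d,p):
    M=R.from_rotvec(d['rvec'].ravel()).as_matrix(); q=np.asarray(p)@M.T+d['tvec'].ravel()
    return np.c_[q[...,0]/q[...,2]*d['fx']+d['cx'],q[...,1]/q[...,2]*d['fy']+d['cy']]
E
python3 - <<'E'
from h import *
a=snap('top','t0');b=snap('scene','s0')
for d in(a,b):
    M=R.from_rotvec(d['rvec'].ravel()).as_matrix();print(-M.T@d['tvec'].ravel(),d['fx'],M.round(2).tolist())
crop('t0',0,0,512,384,1.56,'t0b');crop('s0',0,0,512,384,1.56,'s0b')
o=status.get_obs();print(o['t'],o['ee_pos'],o['orientation'])
E
```

```text
[ 343.70285612  -11.34835899 1190.19181165] 440.9897799629791 [[-0.02, -1.0, -0.03], [-0.99, 0.02, -0.14], [0.14, 0.03, -0.99]]
[1018.18623426  320.68241645  837.22442528] 385.7415579309078 [[-0.52, 0.85, -0.01], [0.67, 0.41, -0.62], [-0.52, -0.33, -0.79]]
0.1 [ 266.45068918 -564.82339825  240.97953053] [-3.06431268e+00 -6.86456252e-01  5.05496270e-04]
```

View pics/t0b.png

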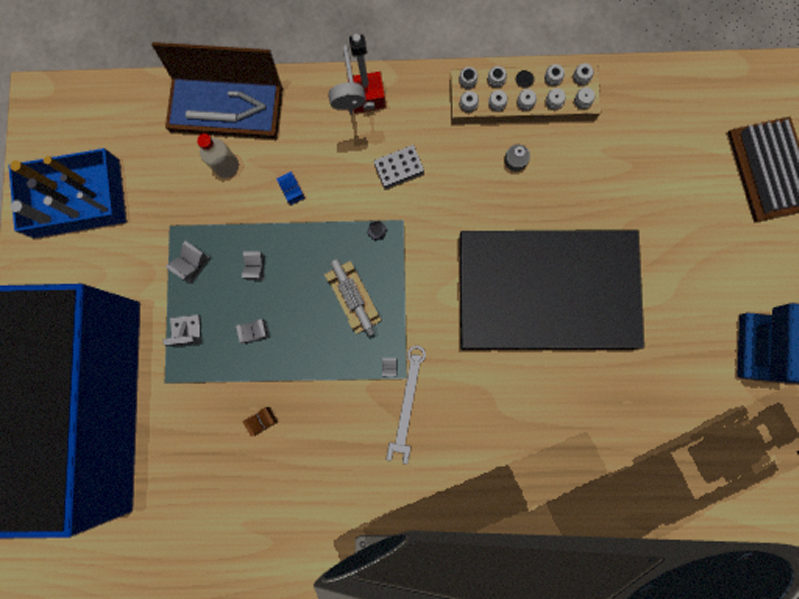

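View pics/s0b.png

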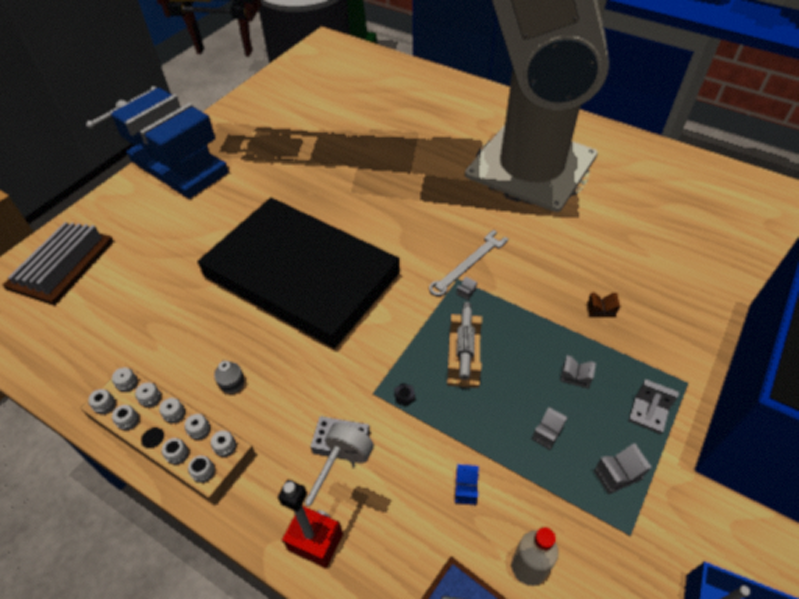

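The top view (enlarged 1.56x) shows, on the mat:
- **Vee blocks:** large at (187,260), two equal steel ones at (252,265) and (252,331), small at (390,367).
- **Other parts:** angle plate at (183,330), shaft in its rest at (352,298), granite at (551,290).
- **Look-alikes:** blue at (290,187) and brown at (260,420), both off the mat.

The two equal mid-size grey blocks fit vee_a and vee_b. I'll confirm that in an enlarged crop.

```bash
python3 -c "
from h import *
crop('t0',100,135,265,250,4.8,'c1');crop('s0',230,165,450,330,3.6,'c2')"
```

```text
(no output)
```

View pics/c1.png

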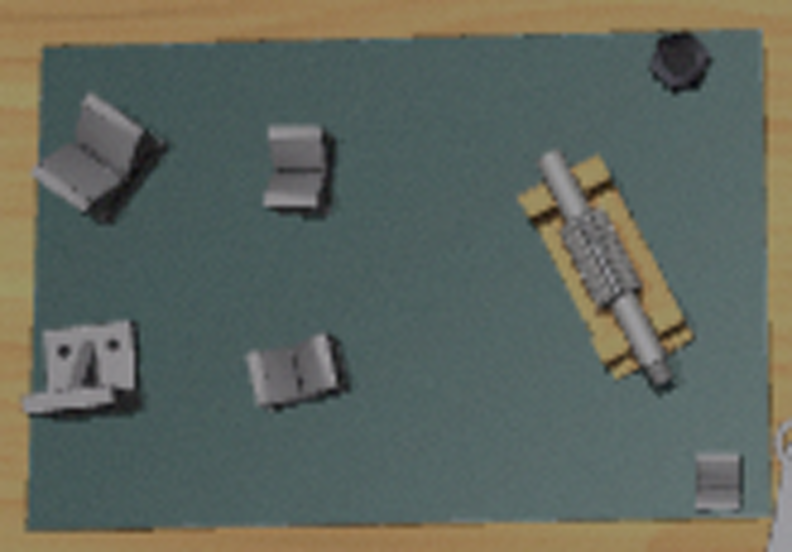

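View pics/c2.png

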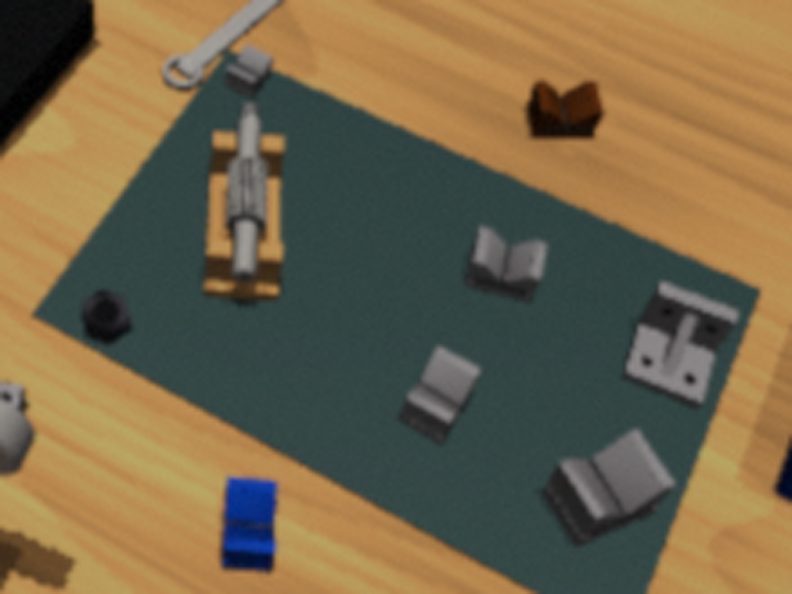

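Both crops agree. The two mid-size steel blocks are at c1 (297,168) and (297,370), and the thread is at the lower end (660,372). The angle plate's upright leg is on its robot side at (70,402). Next I'll fit the poses and check them with wireframe overlays in both views.

```bash
cat > fit.py <<'E'
from h import *
def P(b,l):  # body->world
    x,y,z,a=b; l=np.asarray(l,float); c,s=np.cos(a),np.sin(a)
    return np.c_[x+c*l[:,0]-s*l[:,1],y+s*l[:,0]+c*l[:,1],z+l[:,2]]
prof=[(-22.5,0),(-22.5,32),(-15.5,32),(0,16.5),(15.5,32),(22.5,32),(22.5,0)]
def seg_vee():
    S=[]
    for x in(-15,15): S+=[((x,*prof[i]),(x,*prof[(i+1)%7])) for i in range(7)]
    return S+[((-15,*p),(15,*p)) for p in prof]
lp=[(-25,0),(-25,50),(-15,50),(-15,10),(25,10),(25,0)]
def seg_ang():
    S=[]
    for y in(-25,25): S+=[((lp[i][0],y,lp[i][1]),(lp[(i+1)%6][0],y,lp[(i+1)%6][1])) for i in range(6)]
    return S+[((p[0],-25,p[1]),(p[0],25,p[1])) for p in lp]
def seg_sh():
    S=[]
    for r,a,b in((8,-65,-25),(14,-25,25),(8,25,65),(6,65,77)):
        for y,z in((r,0),(-r,0),(0,r)): S.append(((a,y,z),(b,y,z)))
        S+=[((a,-r,0),(a,r,0)),((b,-r,0),(b,r,0))]
    return S
def seg_pl():
    c=[(-100,-150,50),(100,-150,50),(100,150,50),(-100,150,50)]
    return [(c[i],c[(i+1)%4]) for i in range(4)]+[((p[0],p[1],0),p) for p in c]
SEG=dict(v=seg_vee(),a=seg_ang(),s=seg_sh(),p=seg_pl())
def tile(f,kind,b,s,size=266,col=(0,255,255)):
    d=ld(f); ctr=pr(d,P(b,[(0,0,15)]))[0]; h=size/s/2; x0,y0=(ctr-h).astype(int); n=int(2*h)
    im=cv2.imread(f'pics/{f}.png')[y0:y0+n,x0:x0+n]; im=cv2.resize(im,(size,size),interpolation=cv2.INTER_CUBIC); k=size/n
    for a,c in SEG[kind]:
        q=(pr(d,P(b,[a,c]))-[x0,y0]+.5)*k
        cv2.line(im,*[tuple(int(t) for t in r) for r in q],col,1,cv2.LINE_AA)
    return im
E
cat > g.py <<'E'
from fit import *
d=ld('t0'); C=lambda x,y,z:w(d,100+(x+.5)/4.8-.5,135+(y+.5)/4.8-.5,z)
B=lambda x,y,z:w(d,(x+.5)/1.5606-.5,(y+.5)/1.5606-.5,z)
print('vee1 apex ends',C(275,170,19.5),C(325,170,19.5))
print('vee2 apex ends',C(290,340,19.5),C(302,398,19.5))
print('shaft ends',C(552,160,43),C(662,375,43))
print('ang top leg',C(25,405,53),C(112,392,53))
print('plate',B(461,231,50),B(639,230,50),B(643,348,50),B(461,349,50))
print('large',C(95,160,20),'small',C(718,478,20))
E
python3 g.py
```

```text
vee1 apex ends [565.7 296.9] [565.1 268.4]
vee2 apex ends [468.8 286.8] [436.2 279.6]
shaft ends [563.5 136.5] [443.3  76.7]
ang top leg [432.5 422.8] [438.7 375.2]
plate [611.5 -78.1] [ 606.2 -376.1] [ 408.5 -370.1] [412.2 -72.5]
large [573.6 399.8] small [387.8  48.1]
```

```bash
cat > ov.py <<'E'
from fit import *
import sys
E_=dict(v1=('v',(565.4,282.5,3,1.571)),v2=('v',(452.5,283,3,.217)),an=('a',(460,402,3,.13)),sh=('s',(508.5,109,43,-2.678)))
def mont(E,ft,fs,o):
    r1=[];r2=[]
    for k,(n,b) in E.items():
        s=dict(v=8,a=6,s=3.5,p=1)[n]; r1.append(tile(ft,n,b,s,200 if len(E)>3 else 266)); r2.append(tile(fs,n,b,s,200 if len(E)>3 else 266))
    im=np.vstack([np.hstack(r1),np.hstack(r2)]); k=min(800/im.shape[1],600/im.shape[0]); cv2.imwrite(f'pics/{o}.png',cv2.resize(im,None,fx=k,fy=k))
if __name__=='__main__': mont(E_,'t0','s0','m1')
E
python3 ov.py
```

```text
(no output)
```

View pics/m1.png

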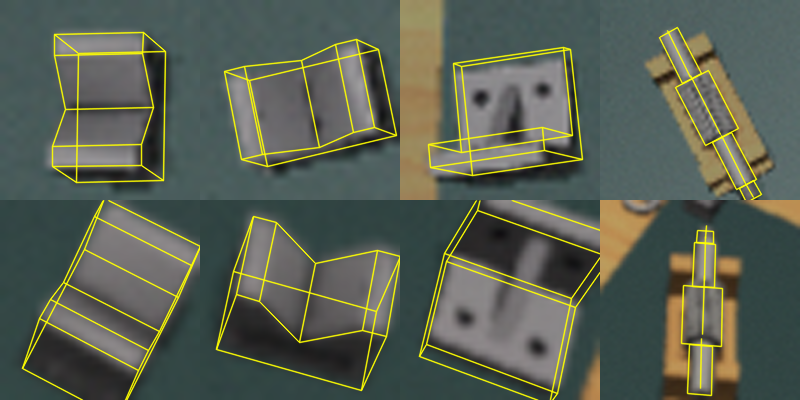

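The overlays match in both views. The angle plate needs about -2.5 mm in x. Next is a helper that computes the shift and turn to a target.

```bash
cat > go.py <<'E'
import sys
from h import *
def delta(x,y,z,h):
    o=status.get_obs(); T=R.from_rotvec(o['orientation']).as_matrix()
    G=np.c_[[np.sin(h),-np.cos(h),0],[np.cos(h),np.sin(h),0],[0,0,-1]]
    print(f"t={o['t']:.1f} at",o['ee_pos'].round(1) if hasattr(o['ee_pos'],'round') else np.round(o['ee_pos'],1),'shift',(T.T@(np.array([x,y,z])-o['ee_pos'])).round(1),'turn',R.from_matrix(T.T@G).as_rotvec().round(3),'down',T[:,2].round(3),'w',round(float(o['width']),1),'F',np.round(o['ft_force'],1))
if __name__=='__main__':
    a=[float(v) for v in sys.argv[1:]]
    for i in range(0,len(a),4): delta(*a[i:i+4])
E
python3 go.py 565.4 282.5 170 0
```

```text
Traceback (most recent call last):
  File "go.py", line 9, in <module>
    for i in range(0,len(a),4): delta(*a[i:i+4])
                                ~~~~~^^^^^^^^^^^
  File "go.py", line 6, in delta
    print(f"t={o['t']:.1f} at",o['ee_pos'].round(1) if hasattr(o['ee_pos'],'round') else np.round(o['ee_pos'],1),'shift',(T.T@(np.array([x,y,z])-o['ee_pos'])).round(1),'turn',R.from_matrix(T.T@G).as_rotvec().round(3),'down',T[:,2].round(3),'w',round(float(o['width']),1),'F',np.round(o['ft_force'],1))
                                                                                                                                                                               ~~~~~~~~~~~~~^^^^^^^
  File "scipy/spatial/transform/_rotation.pyx", line 1143, in scipy.spatial.transform._rotation.Rotation.from_matrix
ValueError: Non-positive determinant (left-handed or null coordinate frame) in rotation matrix 0: [[-4.26623399e-01  9.04429364e-01  2.29051465e-05]
 [ 9.04428528e-01  4.26622970e-01  1.37052220e-03]
 [-1.22976866e-03 -6.05412908e-04  9.99999061e-01]].
```

```bash
sed -i 's/\[np.sin(h),-np.cos(h),0\]/[-np.sin(h),np.cos(h),0]/' go.py; python3 go.py 565.4 282.5 170 0
```

```text
t=0.1 at [ 266.5 -564.8  241. ] shift [ 631.9 -638.7   71.8] turn [-1.00e-03 -1.00e-03 -1.13e+00] down [-0.001  0.001 -1.   ] w 87.6 F [-1.2 -0.   0.8]
```

```bash
python3 -m inch '[[[632,-639,72,0,0,-1.13,100],[632,-639,72,0,0,-1.13,100],[632,-639,72,0,0,-1.13,100],[632,-639,72,0,0,-1.13,100],[632,-639,72,0,0,-1.13,100],[632,-639,72,0,0,-1.13,100],[632,-639,72,0,0,-1.13,100],[632,-639,72,0,0,-1.13,100],[632,-639,72,0,0,-1.13,100],[632,-639,72,0,0,-1.13,100],[632,-639,72,0,0,-1.13,100],[632,-639,72,0,0,-1.13,100],[632,-639,72,0,0,-1.13,100],[632,-639,72,0,0,-1.13,100],[632,-639,72,0,0,-1.13,100],[632,-639,72,0,0,-1.13,100],[632,-639,72,0,0,-1.13,100],[632,-639,72,0,0,-1.13,100],[632,-639,72,0,0,-1.13,100],[632,-639,72,0,0,-1.13,100]]]'; python3 go.py 565.4 282.5 27 0
```

```text
t: 2.1
ee_pos: [565.1, 283.2, 168.7]
orientation: [-2.219, -2.224, 0.002]
ft_force: [-0.2, 0.2, -0.6]
width: 87.9
grasp_force: 0.0
t=2.1 at [565.1 283.2 168.7] shift [ -0.6   0.5 141.7] turn [-0.001  0.001  0.002] down [-0.001 -0.001 -1.   ] w 87.9 F [-0.2  0.2 -0.6]
```

```bash
python3 -m inch '[[[-0.5,0.5,50,0,0,0,100],[-0.5,0.5,100,0,0,0,100],[-0.5,0.5,130,0,0,0,100],[-0.5,0.5,141,0,0,0,100],[-0.5,0.5,141,0,0,0,100],[-0.5,0.5,141,0,0,0,100],[-0.5,0.5,141,0,0,0,0],[-0.5,0.5,141,0,0,0,0],[-0.5,0.5,141,0,0,0,0],[-0.5,0.5,141,0,0,0,0],[-0.5,0.5,141,0,0,0,0],[-0.5,0.5,141,0,0,0,0],[-0.5,0.5,141,0,0,0,0],[-0.5,0.5,141,0,0,0,0],[-0.5,0.5,141,0,0,0,0],[-0.5,0.5,141,0,0,0,0]]]'; python3 go.py 565.4 282.5 170 0
```

```text
t: 3.7
ee_pos: [566.0, 281.8, 28.8]
orientation: [-2.221, -2.221, 0.001]
ft_force: [-2.4, -0.2, 4.8]
width: 45.1
grasp_force: 29.7
t=3.7 at [566.  281.8  28.8] shift [   0.6   -0.6 -141.2] turn [-0.  0. -0.] down [-0. -0. -1.] w 45.1 F [-2.4 -0.2  4.8]
```

```bash
python3 go.py 509.7 -244 151 -0.015 509.7 -244 76 -0.015
```

```text
t=3.7 at [566.  281.8  28.8] shift [-525.9  -56.3 -122.2] turn [-0.     0.     0.015] down [-0. -0. -1.] w 45.1 F [-2.4 -0.2  4.8]
t=3.7 at [566.  281.8  28.8] shift [-525.8  -56.3  -47.2] turn [-0.     0.     0.015] down [-0. -0. -1.] w 45.1 F [-2.4 -0.2  4.8]
```

```bash
python3 -m inch '[[[0,0,-10,0,0,0,0],[0,0,-40,0,0,0,0],[0,0,-80,0,0,0,0],[0,0,-110,0,0,0,0],[-20,-2,-110,0,0,0.015,0],[-60,-6,-110,0,0,0.015,0],[-110,-12,-110,0,0,0.015,0],[-160,-17,-110,0,0,0.015,0],[-210,-22,-110,0,0,0.015,0],[-260,-28,-110,0,0,0.015,0],[-310,-33,-110,0,0,0.015,0],[-360,-39,-110,0,0,0.015,0],[-410,-44,-110,0,0,0.015,0],[-460,-49,-110,0,0,0.015,0],[-500,-54,-110,0,0,0.015,0],[-526,-56,-110,0,0,0.015,0],[-526,-56,-110,0,0,0.015,0],[-526,-56,-90,0,0,0.015,0],[-526,-56,-75,0,0,0.015,0],[-526,-56,-75,0,0,0.015,0]]]'; python3 go.py 509.7 -244 75.8 -0.015
```

```text
t: 5.7
ee_pos: [507.8, -242.7, 100.9]
orientation: [-2.234, -2.201, 0.003]
ft_force: [0.2, 1.2, -3.1]
width: 45.0
grasp_force: 29.7
t=5.7 at [ 507.8 -242.7  100.9] shift [-1.3  2.1 25.1] turn [-0.005 -0.003  0.   ] down [-0.005  0.003 -1.   ] w 45.0 F [ 0.2  1.2 -3.1]
```

```bash
python3 -m inch '[[[0,0,10,0,0,0,0],[0,0,18,0,0,0,0],[0,0,22,0,0,0,0],[0,0,23,0,0,0,0],[0,0,23,0,0,0,0],[0,0,23,0,0,0,0]]]'; for i in 1 2; do python3 go.py 509.7 -244 75.8 -0.015; done
```

```text
t: 6.3
ee_pos: [510.4, -244.3, 81.0]
orientation: [2.237, 2.204, 0.0]
ft_force: [-0.4, -0.9, -2.8]
width: 45.2
grasp_force: 29.7
t=6.3 at [ 510.4 -244.3   81. ] shift [ 0.3 -0.7  5.2] turn [0.001 0.    0.   ] down [ 0.001 -0.    -1.   ] w 45.2 F [-0.4 -0.9 -2.8]
t=6.3 at [ 510.4 -244.3   81. ] shift [ 0.3 -0.7  5.2] turn [0.001 0.    0.   ] down [ 0.001 -0.    -1.   ] w 45.2 F [-0.4 -0.9 -2.8]
```

```bash
python3 -m inch '[[[0,0,2,0,0,0,0],[0,0,3.5,0,0,0,0],[0,0,4,0,0,0,0],[0,0,4,0,0,0,0],[0,0,4,0,0,0,0]]]'; python3 -m inch '[[[0,0,0.5,0,0,0,0],[0,0,0.5,0,0,0,0],[0,0,0.5,0,0,0,0]]]'
```

```text
t: 6.8
ee_pos: [510.1, -244.2, 76.7]
orientation: [-2.238, -2.205, -0.0]
ft_force: [-0.6, 0.4, -3.2]
width: 45.2
grasp_force: 29.7
t: 7.1
ee_pos: [510.2, -244.2, 76.2]
orientation: [2.238, 2.205, 0.0]
ft_force: [0.2, 0.7, -2.7]
width: 45.3
grasp_force: 29.7
```

```bash
python3 -m inch '[[[0,0,0.5,0,0,0,0],[0,0,0.5,0,0,0,0],[0,0,0.5,0,0,0,0]]]';python3 -m inch '[[[0,0,0.5,0,0,0,0],[0,0,0.5,0,0,0,0],[0,0,0.5,0,0,0,0]]]'
```

```text
t: 7.4
ee_pos: [510.2, -244.2, 75.8]
orientation: [2.238, 2.205, 0.0]
ft_force: [-0.6, 0.4, -1.0]
width: 44.7
grasp_force: 29.7
t: 7.7
ee_pos: [510.2, -244.2, 75.7]
orientation: [2.238, 2.205, 0.0]
ft_force: [-1.8, 0.9, 5.1]
width: 45.1
grasp_force: 29.7
```

```bash
python3 -m inch '[[[0,0,0,0,0,0,60],[0,0,0,0,0,0,80],[0,0,0,0,0,0,90],[0,0,0,0,0,0,90],[0,0,0,0,0,0,90],[0,0,0,0,0,0,90],[0,0,-10,0,0,0,90],[0,0,-40,0,0,0,100],[0,0,-80,0,0,0,100],[0,0,-100,0,0,0,100],[0,0,-100,0,0,0,100]]]'; python3 go.py 452.5 283 175 1.788
```

```text
t: 8.8
ee_pos: [512.1, -245.1, 179.1]
orientation: [2.233, 2.2, 0.003]
ft_force: [-0.6, 0.0, -1.4]
width: 88.2
grasp_force: 0.0
t=8.8 at [ 512.1 -245.1  179.1] shift [527.2 -67.5   2.1] turn [ 0.002  0.008 -1.803] down [ 0.006 -0.003 -1.   ] w 88.2 F [-0.6  0.  -1.4]
```

```bash
python3 -m inch '[[[526,-66,0,0,0,-1.803,100],[526,-66,0,0,0,-1.803,100],[526,-66,0,0,0,-1.803,100],[526,-66,0,0,0,-1.803,100],[526,-66,0,0,0,-1.803,100],[526,-66,0,0,0,-1.803,100],[526,-66,0,0,0,-1.803,100],[526,-66,0,0,0,-1.803,100],[526,-66,0,0,0,-1.803,100],[526,-66,0,0,0,-1.803,100],[526,-66,0,0,0,-1.803,100],[526,-66,0,0,0,-1.803,100],[526,-66,0,0,0,-1.803,100],[526,-66,0,0,0,-1.803,100],[526,-66,0,0,0,-1.803,100],[526,-66,0,0,0,-1.803,100],[526,-66,0,0,0,-1.803,100]]]'; python3 go.py 452.5 283 28.5 1.788
```

```text
t: 10.5
ee_pos: [452.2, 282.2, 175.2]
orientation: [0.337, -3.123, -0.0]
ft_force: [0.8, -1.0, -0.0]
width: 87.8
grasp_force: 0.0
t=10.5 at [452.2 282.2 175.2] shift [ -0.5   0.7 146.7] turn [ 0.    -0.    -0.002] down [-0.  0. -1.] w 87.8 F [ 0.8 -1.  -0. ]
```

```bash
python3 -m inch '[[[-0.5,0.5,50,0,0,0,100],[-0.5,0.5,100,0,0,0,100],[-0.5,0.5,135,0,0,0,100],[-0.5,0.5,146.5,0,0,0,100],[-0.5,0.5,146.5,0,0,0,100],[-0.5,0.5,146.5,0,0,0,100],[-0.5,0.5,146.5,0,0,0,0],[-0.5,0.5,146.5,0,0,0,0],[-0.5,0.5,146.5,0,0,0,0],[-0.5,0.5,146.5,0,0,0,0],[-0.5,0.5,146.5,0,0,0,0],[-0.5,0.5,146.5,0,0,0,0],[-0.5,0.5,146.5,0,0,0,0],[-0.5,0.5,146.5,0,0,0,0],[-0.5,0.5,146.5,0,0,0,0],[-0.5,0.5,146.5,0,0,0,0]]]'; python3 go.py 511.2 -144 78.5 -0.015
```

```text
t: 12.1
ee_pos: [452.4, 283.1, 28.8]
orientation: [0.341, -3.123, 0.0]
ft_force: [-0.4, -3.7, 4.8]
width: 44.6
grasp_force: 30.0
t=12.1 at [452.4 283.1  28.8] shift [  34.7 -429.8  -49.5] turn [-0.     0.     1.803] down [-0. -0. -1.] w 44.6 F [-0.4 -3.7  4.8]
```

```bash
python3 -m inch '[[[0,0,-10,0,0,0,0],[0,0,-40,0,0,0,0],[0,0,-80,0,0,0,0],[0,0,-110,0,0,0,0],[2,-20,-110,0,0,0.1,0],[5,-60,-110,0,0,0.25,0],[9,-105,-110,0,0,0.4,0],[13,-150,-110,0,0,0.55,0],[16,-195,-110,0,0,0.7,0],[20,-240,-110,0,0,0.85,0],[23,-285,-110,0,0,1,0],[27,-330,-110,0,0,1.15,0],[31,-375,-110,0,0,1.3,0],[33,-410,-110,0,0,1.45,0],[34.7,-430,-110,0,0,1.6,0],[34.7,-430,-110,0,0,1.75,0],[34.7,-430,-110,0,0,1.803,0],[34.7,-430,-110,0,0,1.803,0],[34.7,-430,-110,0,0,1.803,0]]]'; python3 go.py 511.2 -144 78.5 -0.015
```

```text
t: 14.0
ee_pos: [511.1, -143.8, 138.8]
orientation: [-2.236, -2.207, -0.0]
ft_force: [-0.9, 0.2, -2.5]
width: 44.8
grasp_force: 30.0
t=14.0 at [ 511.1 -143.8  138.8] shift [-0.2  0.1 60.3] turn [-0.    -0.     0.002] down [-0.  0. -1.] w 44.8 F [-0.9  0.2 -2.5]
```

```bash
python3 -m inch '[[[0,0,20,0,0,0,0],[0,0,40,0,0,0,0],[0,0,54,0,0,0,0],[0,0,59,0,0,0,0],[0,0,61,0,0,0,0],[0,0,61.8,0,0,0,0],[0,0,62,0,0,0,0],[0,0,62,0,0,0,0],[0,0,62,0,0,0,0]]]';python3 -m inch '[[[0,0,0.5,0,0,0,0],[0,0,0.5,0,0,0,0],[0,0,0.5,0,0,0,0]]]';python3 -m inch '[[[0,0,0.5,0,0,0,0],[0,0,0.5,0,0,0,0],[0,0,0.5,0,0,0,0]]]'
```

```text
t: 14.9
ee_pos: [511.5, -144.1, 77.2]
orientation: [2.237, 2.204, 0.001]
ft_force: [0.4, 0.6, -2.1]
width: 44.5
grasp_force: 30.0
t: 15.2
ee_pos: [511.2, -144.0, 76.2]
orientation: [2.238, 2.205, 0.0]
ft_force: [0.1, -0.1, -2.8]
width: 44.8
grasp_force: 30.0
t: 15.5
ee_pos: [511.2, -144.1, 75.8]
orientation: [2.238, 2.205, 0.0]
ft_force: [-0.5, 0.5, 0.6]
width: 44.7
grasp_force: 30.0
```

Contact made. Release, rise, then look.

```bash
python3 -m inch '[[[0,0,0.2,0,0,0,60],[0,0,0.2,0,0,0,80],[0,0,0.2,0,0,0,90],[0,0,0.2,0,0,0,90],[0,0,0.2,0,0,0,90],[0,0,0.2,0,0,0,90],[0,0,-10,0,0,0,90],[0,0,-40,0,0,0,100],[0,0,-80,0,0,0,100],[0,0,-100,0,0,0,100],[0,0,-100,0,0,0,100],[0,0,-100,0,0,0,100],[0,0,-100,0,0,0,100]]]'; python3 go.py 508.5 109 175 -1.107
```

```text
t: 16.8
ee_pos: [510.4, -143.8, 174.8]
orientation: [-2.237, -2.204, 0.001]
ft_force: [-0.6, 0.5, -0.9]
width: 87.9
grasp_force: 0.0
t=16.8 at [ 510.4 -143.8  174.8] shift [ 2.527e+02 -5.700e+00 -1.000e-01] turn [-2.000e-03  1.000e-03  1.092e+00] down [-0.002  0.001 -1.   ] w 87.9 F [-0.6  0.5 -0.9]
```

```bash
python3 -m inch '[[[253,-6,0,0,0,1.092,100],[253,-6,0,0,0,1.092,100],[253,-6,0,0,0,1.092,100],[253,-6,0,0,0,1.092,100],[253,-6,0,0,0,1.092,100],[253,-6,0,0,0,1.092,100],[253,-6,0,0,0,1.092,100],[253,-6,0,0,0,1.092,100],[253,-6,0,0,0,1.092,100],[253,-6,0,0,0,1.092,100],[253,-6,0,0,0,1.092,100]]]'; python3 go.py 508.5 109 43.5 -1.107
cat > ov2.py <<'E'
from ov import *
snap('top','t1');snap('scene','s1')
mont(dict(v1=('v',(509.7,-244,50,1.556)),v2=('v',(511.2,-144,50,1.556)),sh=('s',(508.5,109,43,-2.678))),'t1','s1','m2')
E
python3 ov2.py
```

```text
t: 17.9
ee_pos: [508.7, 108.7, 175.1]
orientation: [-3.057, -0.725, 0.002]
ft_force: [-0.3, 0.3, -0.3]
width: 87.7
grasp_force: 0.0
t=17.9 at [508.7 108.7 175.1] shift [ 1.000e-01 -3.000e-01  1.316e+02] turn [-0.     0.001  0.002] down [-0.001 -0.    -1.   ] w 87.7 F [-0.3  0.3 -0.3]
```

View pics/m2.png

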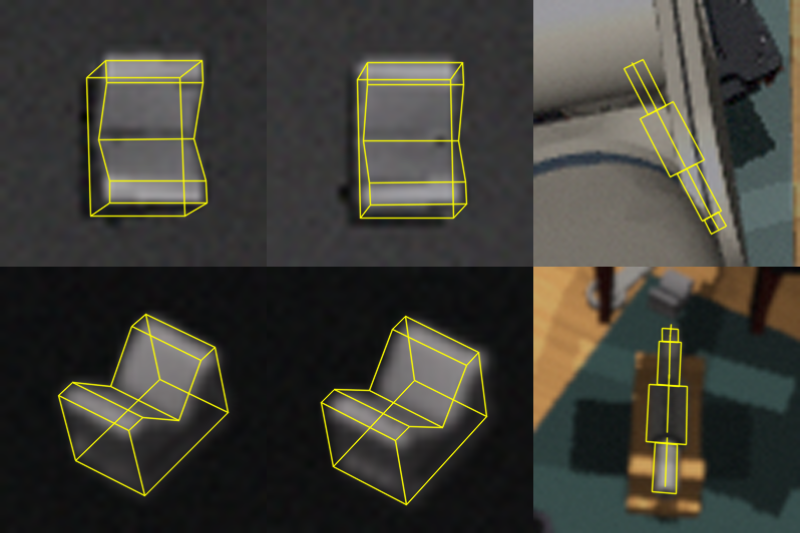

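Both blocks stand in line on the granite, matching the overlay to about 1 mm. Now the shaft.

```bash
python3 -m inch '[[[0,0,40,0,0,0,100],[0,0,80,0,0,0,100],[0,0,115,0,0,0,100],[0,0,128,0,0,0,100],[0,0,131.5,0,0,0,100],[0,0,131.5,0,0,0,100],[0,0,131.5,0,0,0,100],[0,0,131.5,0,0,0,0],[0,0,131.5,0,0,0,0],[0,0,131.5,0,0,0,0],[0,0,131.5,0,0,0,0],[0,0,131.5,0,0,0,0],[0,0,131.5,0,0,0,0],[0,0,131.5,0,0,0,0],[0,0,131.5,0,0,0,0],[0,0,131.5,0,0,0,0],[0,0,131.5,0,0,0,0],[0,0,131.5,0,0,0,0]]]'; python3 go.py 510.6 -194 78.5 -0.015
```

```text
t: 19.8
ee_pos: [508.9, 109.0, 44.1]
orientation: [3.058, 0.722, -0.0]
ft_force: [0.4, -0.3, -0.9]
width: 27.1
grasp_force: 30.0
t=19.8 at [508.9 109.   44.1] shift [-134.1  271.7  -34.4] turn [-0.     0.    -1.092] down [-0. -0. -1.] w 27.1 F [ 0.4 -0.3 -0.9]
```

```bash
python3 -m inch '[[[0,0,-6,0,0,0,0],[0,0,-25,0,0,0,0],[0,0,-55,0,0,0,0],[0,0,-80,0,0,0,0],[-7,14,-85,0,0,-0.1,0],[-22,45,-85,0,0,-0.22,0],[-40,80,-85,0,0,-0.34,0],[-58,118,-85,0,0,-0.48,0],[-78,158,-85,0,0,-0.62,0],[-98,198,-85,0,0,-0.76,0],[-116,235,-85,0,0,-0.9,0],[-128,260,-85,0,0,-1,0],[-134,271.5,-85,0,0,-1.092,0],[-134,271.5,-85,0,0,-1.092,0],[-134,271.5,-85,0,0,-1.092,0],[-134,271.5,-85,0,0,-1.092,0]]]'; python3 go.py 510.6 -194 79.5 -0.015
cat > ov3.py <<'E'
from ov import *
snap('top','t2');snap('scene','s2')
crop('s2',140,120,300,240,5,'c3')
E
python3 ov3.py
```

```text
t: 21.4
ee_pos: [510.2, -192.7, 129.0]
orientation: [-2.238, -2.203, 0.0]
ft_force: [-0.0, -0.0, -3.6]
width: 27.4
grasp_force: 30.0
t=21.4 at [ 510.2 -192.7  129. ] shift [-1.3  0.4 49.5] turn [-0.001 -0.    -0.001] down [-0.001  0.    -1.   ] w 27.4 F [-0.  -0.  -3.6]
```

View pics/c3.png

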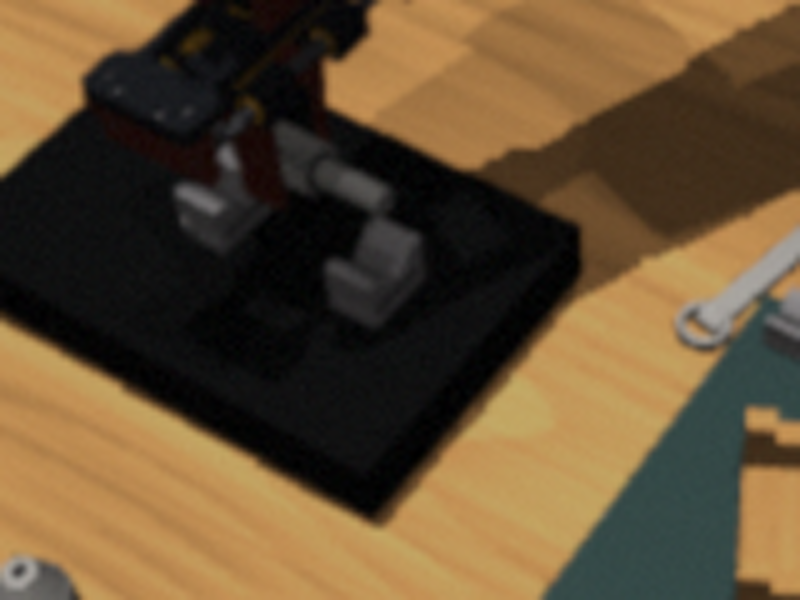

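The picture shows the shaft level in the fingers above both vees, its plain end at crop (385,197). Lowering it gently.

```bash
python3 -m inch '[[[0,0,15,0,0,0,0],[0,0,30,0,0,0,0],[0,0,41,0,0,0,0],[0,0,45.5,0,0,0,0],[0,0,47.5,0,0,0,0],[0,0,48,0,0,0,0],[0,0,48,0,0,0,0],[0,0,48,0,0,0,0]]]';python3 -m inch '[[[0,0,0.5,0,0,0,0],[0,0,1,0,0,0,0],[0,0,1,0,0,0,0],[0,0,1,0,0,0,0]]]';python3 -m inch '[[[0,0,0.5,0,0,0,0],[0,0,0.5,0,0,0,0],[0,0,0.5,0,0,0,0]]]'
```

```text
t: 22.3
ee_pos: [510.9, -193.9, 81.6]
orientation: [2.238, 2.204, 0.001]
ft_force: [-0.4, 0.8, -3.9]
width: 27.3
grasp_force: 30.0
t: 22.7
ee_pos: [510.6, -193.7, 80.2]
orientation: [2.238, 2.205, 0.0]
ft_force: [0.6, -0.2, -3.9]
width: 27.3
grasp_force: 30.0
t: 23.0
ee_pos: [510.7, -193.7, 79.7]
orientation: [2.238, 2.205, 0.0]
ft_force: [0.1, -0.2, -3.1]
width: 27.5
grasp_force: 30.0
```

```bash
python3 -m inch '[[[0,0,0.4,0,0,0,0],[0,0,0.4,0,0,0,0],[0,0,0.4,0,0,0,0]]]';python3 -m inch '[[[0,0,0.4,0,0,0,0],[0,0,0.4,0,0,0,0],[0,0,0.4,0,0,0,0]]]'
```

```text
t: 23.3
ee_pos: [510.8, -193.8, 79.4]
orientation: [2.238, 2.205, 0.0]
ft_force: [-0.5, 0.6, -3.1]
width: 27.2
grasp_force: 30.0
t: 23.6
ee_pos: [510.8, -193.8, 79.2]
orientation: [2.238, 2.204, 0.0]
ft_force: [-1.0, 1.4, 3.6]
width: 27.2
grasp_force: 30.0
```

```bash
python3 -m inch '[[[0,0,0.1,0,0,0,40],[0,0,0.1,0,0,0,50],[0,0,0.1,0,0,0,60],[0,0,0.1,0,0,0,70],[0,0,0.1,0,0,0,70],[0,0,0.1,0,0,0,70],[0,0,-10,0,0,0,80],[0,0,-40,0,0,0,100],[0,0,-80,0,0,0,100],[0,0,-100,0,0,0,100],[0,0,-100,0,0,0,100],[0,0,-100,0,0,0,100],[0,0,-100,0,0,0,100]]]'; python3 -c "
import numpy as np;a=.13;print(457.5-20*np.cos(a),403-20*np.sin(a))"; python3 go.py 437.7 400.4 180 1.701
```

```text
t: 24.9
ee_pos: [509.8, -193.4, 177.9]
orientation: [-2.237, -2.203, 0.001]
ft_force: [0.5, -0.7, -0.8]
width: 87.9
grasp_force: 0.0
437.66876212570423 400.4073171476061
t=24.9 at [ 509.8 -193.4  177.9] shift [592.7 -81.   -1.6] turn [-1.000e-03 -2.000e-03 -1.716e+00] down [-0.002  0.001 -1.   ] w 87.9 F [ 0.5 -0.7 -0.8]
```

```bash
python3 -m inch '[[[592,-81,0,0,0,-1.716,100],[592,-81,0,0,0,-1.716,100],[592,-81,0,0,0,-1.716,100],[592,-81,0,0,0,-1.716,100],[592,-81,0,0,0,-1.716,100],[592,-81,0,0,0,-1.716,100],[592,-81,0,0,0,-1.716,100],[592,-81,0,0,0,-1.716,100],[592,-81,0,0,0,-1.716,100],[592,-81,0,0,0,-1.716,100],[592,-81,0,0,0,-1.716,100],[592,-81,0,0,0,-1.716,100],[592,-81,0,0,0,-1.716,100],[592,-81,0,0,0,-1.716,100],[592,-81,0,0,0,-1.716,100],[592,-81,0,0,0,-1.716,100],[592,-81,0,0,0,-1.716,100]]]'; python3 go.py 437.7 400.4 40 1.701
cat > ov4.py <<'E'
from ov import *
snap('top','t3');snap('scene','s3')
A=('a',(457.5,403,3,.13)); S=('s',(510.6,-194,78,-1.586))
im=np.hstack([np.vstack([tile('t0','a',A[1],7,266),tile('s0','a',A[1],7,266)]),np.vstack([tile('t3','s',S[1],3.5,266),tile('s3','s',S[1],3.5,266)])])
cv2.imwrite('pics/m3.png',im)
E
python3 ov4.py
```

```text
t: 26.6
ee_pos: [438.8, 398.2, 178.8]
orientation: [0.201, -3.135, 0.001]
ft_force: [-0.4, -0.3, -0.7]
width: 88.0
grasp_force: 0.0
t=26.6 at [438.8 398.2 178.8] shift [  0.7   2.4 138.8] turn [-0.    -0.    -0.002] down [-0. -0. -1.] w 88.0 F [-0.4 -0.3 -0.7]
```

View pics/m3.png

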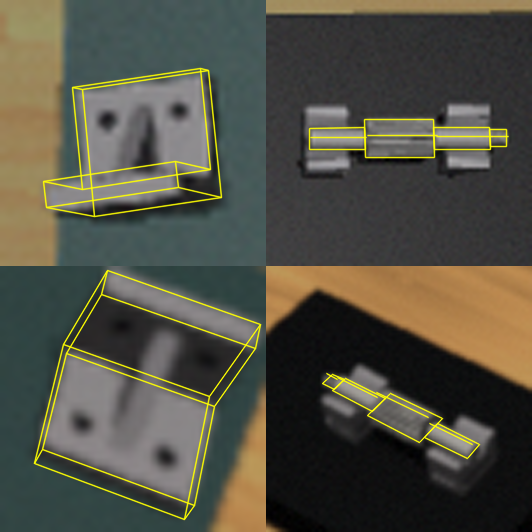

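Angle overlay fits well, and the shaft lies centred in both vees. Before descending, I need the gripper's clearance to the blue box at the left.

```bash
python3 -c "
from h import *
d=ld('t0');B=lambda x,y,z:w(d,x/1.5606,y/1.5606,z)
print(B(138,303,0),B(132,512,0));
for z in(100,150,200,250,300,350):print(z,B(80,285,z),B(68,535,z))
e=ld('s0');print(w(e,698/1.56,470/1.56,0))"
```

```text
[506.  490.9] [149.3 487.5]
100 [523.8 545.4] [132.3 544.4]
150 [515.5 519.9] [142.  518.9]
200 [507.3 494.3] [151.7 493.4]
250 [499.  468.8] [161.4 468. ]
300 [490.7 443.3] [171.1 442.5]
350 [482.5 417.7] [180.8 417. ]
[504.1 493.4]
```

The box wall is at y≈490 and about 200 high, and the gripper body would just reach it. So I'll grasp 12 mm towards -y; the closing fingers will centre the angle plate.

```bash
python3 -m inch '[[[0.5,-9.5,0,0,0,0,100],[0.5,-9.5,0,0,0,0,100],[0.5,-9.5,0,0,0,0,100],[0.5,-9.5,40,0,0,0,100],[0.5,-9.5,80,0,0,0,100],[0.5,-9.5,115,0,0,0,100],[0.5,-9.5,138,0,0,0,100],[0.5,-9.5,144,0,0,0,100],[0.5,-9.5,146,0,0,0,100],[0.5,-9.5,146,0,0,0,100],[0.5,-9.5,146,0,0,0,100]]]';python3 -m inch '[[[0,0,0,0,0,0,80],[0,0,0,0,0,0,75],[0,0,0,0,0,0,70],[0,0,0,0,0,0,65],[0,0,0,0,0,0,60],[0,0,0,0,0,0,40],[0,0,0,0,0,0,0],[0,0,0,0,0,0,0],[0,0,0,0,0,0,0],[0,0,0,0,0,0,0],[0,0,0,0,0,0,0],[0,0,0,0,0,0,0]]]'
```

```text
t: 27.8
ee_pos: [440.0, 390.6, 34.3]
orientation: [-0.204, 3.133, 0.002]
ft_force: [-0.1, -0.7, 0.0]
width: 87.6
grasp_force: 0.0
t: 29.0
ee_pos: [439.6, 390.8, 33.4]
orientation: [-0.204, 3.134, 0.002]
ft_force: [-3.1, 5.5, 5.0]
width: 50.0
grasp_force: 30.0
```

```bash
python3 go.py 509.3 -283.3 153 -0.015
```

```text
t=29.0 at [439.6 390.8  33.4] shift [  18.3 -677.3 -120.5] turn [ 0.002 -0.     1.716] down [ 0.001  0.001 -1.   ] w 50.0 F [-3.1  5.5  5. ]
```

```bash
python3 -m inch '[[[0,0,-6,0,0,0,0],[0,0,-25,0,0,0,0],[0,0,-60,0,0,0,0],[0,0,-95,0,0,0,0],[0,0,-120,0,0,0,0],[0,-20,-120,0,0,0,0],[0,-55,-120,0,0,0,0],[0,-95,-120,0,0,0,0],[0,-120,-120,0,0,0,0],[0,-120,-120,0,0,0,0],[0,-120,-120,0,0,0,0]]]'; python3 go.py 509.3 -283.3 153 -0.015; python3 -c "
from ov import *
snap('scene','s4');snap('top','t4');crop('s4',330,170,490,290,5,'c4')"
```

```text
t: 30.1
ee_pos: [454.1, 269.2, 151.7]
orientation: [0.201, -3.133, 0.002]
ft_force: [0.3, 0.3, -3.4]
width: 49.9
grasp_force: 30.0
t=30.1 at [454.1 269.2 151.7] shift [  15.9 -555.1   -0.6] turn [-3.000e-03 -1.000e-03  1.714e+00] down [-0.002 -0.002 -1.   ] w 49.9 F [ 0.3  0.3 -3.4]
```

View pics/c4.png

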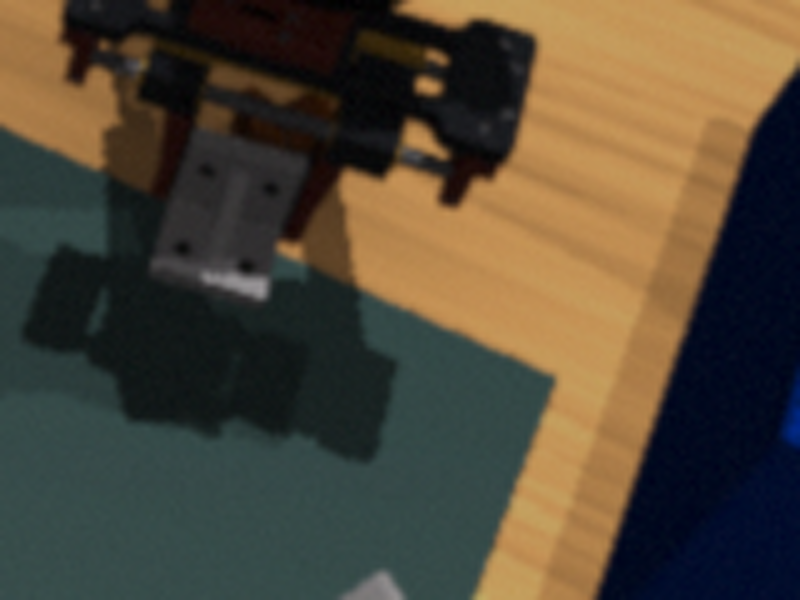

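The angle plate is in the fingers, but its foot may droop. I'll check with an overlay at pitch 0 and pitch 0.3.

```bash
cat > ov5.py <<'E'
from ov import *
def tilep(f,p,tcp,yaw,s,size,gx=-20,gz=30):
    d=ld(f); G=R.from_euler('zy',[yaw,p]).as_matrix(); X=lambda l:(np.asarray(l,float)-[gx,0,gz])@G.T+tcp
    ctr=pr(d,X([(0,0,20)]))[0]; h=size/s/2; x0,y0=(ctr-h).astype(int); n=int(2*h)
    im=cv2.resize(cv2.imread(f'pics/{f}.png')[y0:y0+n,x0:x0+n],(size,size),interpolation=cv2.INTER_CUBIC);im=cv2.convertScaleAbs(im,alpha=1.8); k=size/n
    for a,c in SEG['a']:
        q=(pr(d,X([a,c]))-[x0,y0]+.5)*k; cv2.line(im,*[tuple(int(t) for t in r) for r in q],(0,255,255),1,cv2.LINE_AA)
    return im
if __name__=='__main__':
    tcp=np.array([455,270.5,153.]); 
    cv2.imwrite('pics/m4.png',np.hstack([tilep('s4',p,tcp,.13,6,265) for p in(0,.3,.6)]))
E
python3 ov5.py
```

```text
(no output)
```

View pics/m4.png

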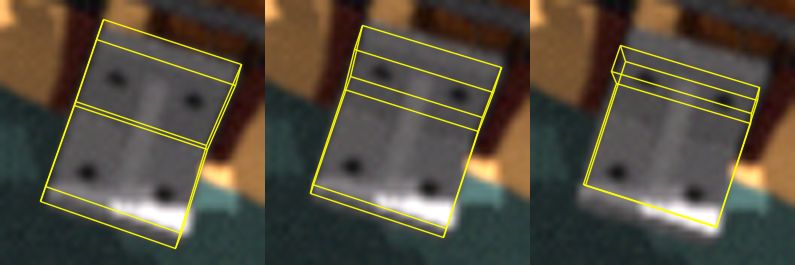

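```bash
python3 -c "
from ov5 import *
tcp=np.array([454.5,271.5,154.])
cv2.imwrite('pics/m5.png',np.vstack([np.hstack([tilep('s4',p,tcp,.13,8,300) for p in r]) for r in((-.3,-.15),(0,.12))]))"
```

```text
(no output)
```

View pics/m5.png

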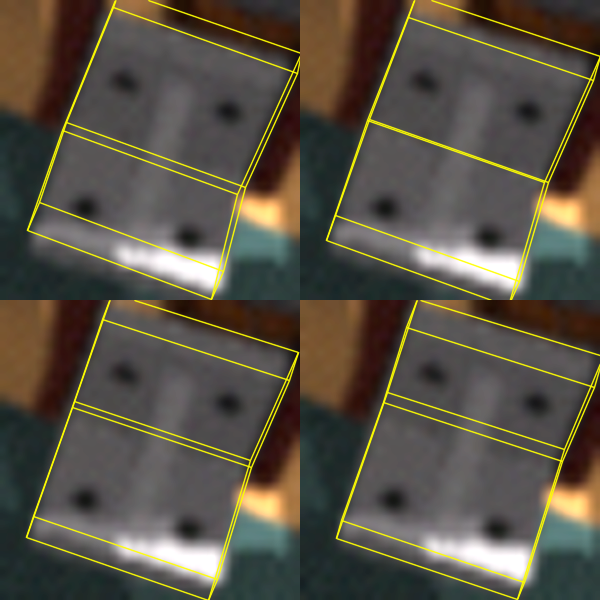

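The angle plate hangs nearly level (pitch about 0). Any small tilt should settle on contact, so I'm carrying it over.

```bash
python3 -m inch '[[[0,-20,0,0,0,0.1,0],[2,-60,0,0,0,0.23,0],[3,-100,0,0,0,0.36,0],[5,-145,0,0,0,0.5,0],[6,-190,0,0,0,0.64,0],[8,-235,0,0,0,0.78,0],[9,-280,0,0,0,0.92,0],[10,-325,0,0,0,1.06,0],[12,-370,0,0,0,1.2,0],[13,-415,0,0,0,1.33,0],[15,-460,0,0,0,1.45,0],[16,-500,0,0,0,1.56,0],[17,-535,0,0,0,1.65,0],[18,-552,0,0,0,1.716,0],[18,-557,0,0,0,1.716,0],[18,-557,0,0,0,1.716,0],[18,-557,0,0,0,1.716,0],[18,-557,0,0,0,1.716,0]]]'; python3 go.py 509.3 -283.3 80.4 -0.015; python3 -c "
from ov5 import *
snap('scene','s5');snap('top','t5')
tcp=status.get_obs()['ee_pos']
cv2.imwrite('pics/m6.png',np.hstack([tilep('s5',0,tcp,-1.586,6,400),tilep('t5',0,tcp,-1.586,6,400)]))"
```

```text
t: 32.0
ee_pos: [509.2, -282.2, 152.8]
orientation: [-2.235, -2.207, 0.0]
ft_force: [-0.5, -0.4, -3.1]
width: 50.0
grasp_force: 30.0
t=32.0 at [ 509.2 -282.2  152.8] shift [-1.1  0.1 72.4] turn [-0.001 -0.001  0.002] down [-0.001  0.001 -1.   ] w 50.0 F [-0.5 -0.4 -3.1]
```

View pics/m6.png

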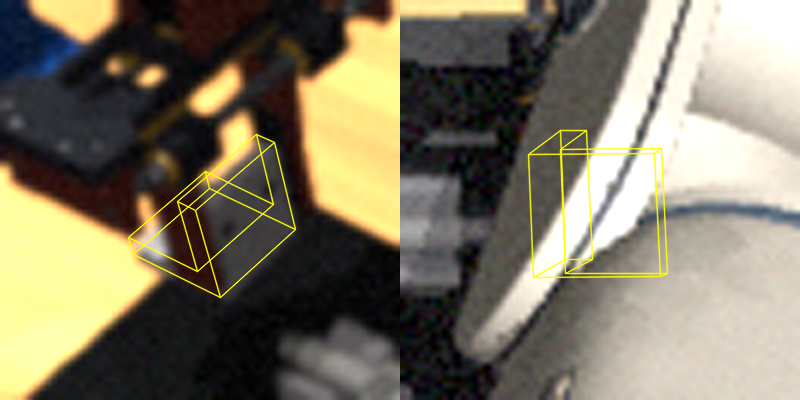

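It matches roughly: the leg face is aligned and there's a clear gap to the shaft. Lowering.

```bash
python3 -m inch '[[[0,0,20,0,0,0,0],[0,0,40,0,0,0,0],[0,0,54,0,0,0,0],[0,0,60,0,0,0,0],[0,0,63,0,0,0,0],[0,0,64,0,0,0,0],[0,0,64,0,0,0,0],[0,0,64,0,0,0,0]]]';python3 -m inch '[[[0,0,1,0,0,0,0],[0,0,2,0,0,0,0],[0,0,3,0,0,0,0],[0,0,3,0,0,0,0]]]';python3 -m inch '[[[0,0,1,0,0,0,0],[0,0,2,0,0,0,0],[0,0,2,0,0,0,0],[0,0,2,0,0,0,0]]]'
```

```text
t: 32.9
ee_pos: [509.7, -283.9, 89.5]
orientation: [2.237, 2.204, 0.0]
ft_force: [0.1, -0.2, -3.5]
width: 49.7
grasp_force: 30.0
t: 33.3
ee_pos: [509.2, -283.6, 85.7]
orientation: [-2.238, -2.205, 0.0]
ft_force: [-0.8, 0.1, -3.2]
width: 49.7
grasp_force: 30.0
t: 33.7
ee_pos: [509.2, -283.6, 83.8]
orientation: [-2.238, -2.205, 0.0]
ft_force: [0.4, 0.3, -3.5]
width: 50.0
grasp_force: 30.0
```

```bash
python3 -m inch '[[[0,0,1,0,0,0,0],[0,0,2,0,0,0,0],[0,0,2,0,0,0,0],[0,0,2,0,0,0,0]]]';python3 -m inch '[[[0,0,0.6,0,0,0,0],[0,0,0.6,0,0,0,0],[0,0,0.6,0,0,0,0]]]';python3 -m inch '[[[0,0,0.4,0,0,0,0],[0,0,0.4,0,0,0,0],[0,0,0.4,0,0,0,0]]]'
```

```text
t: 34.1
ee_pos: [509.2, -283.6, 81.8]
orientation: [-2.238, -2.205, 0.0]
ft_force: [-0.1, 0.2, -3.5]
width: 50.3
grasp_force: 30.0
t: 34.4
ee_pos: [509.3, -283.7, 81.3]
orientation: [-2.238, -2.205, 0.0]
ft_force: [-0.3, 0.2, -3.3]
width: 49.9
grasp_force: 30.0
t: 34.7
ee_pos: [509.3, -283.6, 80.9]
orientation: [-2.238, -2.205, -0.0]
ft_force: [0.0, 0.2, -3.6]
width: 49.7
grasp_force: 30.0
```

```bash
python3 -m inch '[[[0,0,0.5,0,0,0,0],[0,0,0.5,0,0,0,0],[0,0,0.5,0,0,0,0]]]';python3 -m inch '[[[0,0,0.5,0,0,0,0],[0,0,0.5,0,0,0,0],[0,0,0.5,0,0,0,0]]]'
```

```text
t: 35.0
ee_pos: [509.3, -283.7, 80.5]
orientation: [2.238, 2.205, 0.0]
ft_force: [0.8, 0.4, -2.2]
width: 50.1
grasp_force: 30.0
t: 35.3
ee_pos: [509.3, -283.6, 80.4]
orientation: [2.238, 2.205, 0.0]
ft_force: [-2.2, 2.2, 5.4]
width: 50.2
grasp_force: 30.0
```

Contact came at exactly the expected height, so the angle plate is level. Releasing and retreating to look.

```bash
python3 -m inch '[[[0,0,0,0,0,0,62],[0,0,0,0,0,0,70],[0,0,0,0,0,0,80],[0,0,0,0,0,0,90],[0,0,0,0,0,0,90],[0,0,0,0,0,0,90],[0,0,-10,0,0,0,90],[0,0,-40,0,0,0,90],[0,0,-80,0,0,0,90],[0,0,-120,0,0,0,90],[40,0,-140,0,0,0,90],[90,0,-140,0,0,0,90],[140,0,-140,0,0,0,90],[190,0,-140,0,0,0,90],[240,0,-140,0,0,0,90],[290,0,-140,0,0,0,90],[340,0,-140,0,0,0,90],[370,0,-140,0,0,0,90],[370,0,-140,0,0,0,90],[370,0,-140,0,0,0,90]]]'; python3 -c "
from ov import *
snap('scene','s6');snap('top','t6')
S=(510.6,-194,78,-1.586);A=(509,-303.5,50,-1.586)
cv2.imwrite('pics/m7.png',np.hstack([np.vstack([tile('t6','a',A,4,300),tile('s6','a',A,4,300)]),np.vstack([tile('t6','s',S,4,300),tile('s6','s',S,4,300)])]))"
```

```text
t: 37.3
ee_pos: [514.7, 86.6, 220.4]
orientation: [2.236, 2.207, 0.0]
ft_force: [-0.0, -1.0, 0.8]
width: 79.0
grasp_force: 0.0
```

View pics/m7.png

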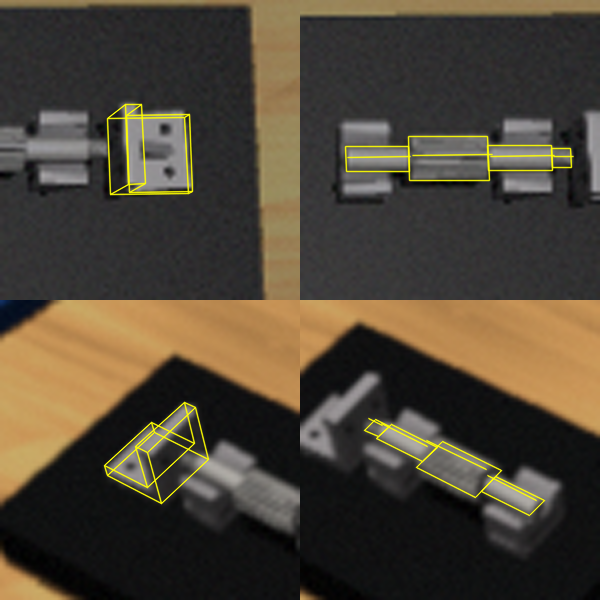

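Overlays agree in both views to within 1–2 mm. The shaft lies in both vees, and the angle plate is square with a gap of about 7 mm. Handing in.

```bash
python3 -c "
from workcell import ctrl;print(ctrl.close_job())"
```

```text
the job is handed in; nothing more can be done
None
```

The job is handed in after about 37 s of robot time: both vee blocks, the shaft and the angle plate stand on the granite within 1–2 mm of plan in the final overlays, with about 7 mm from stop face to thread; the hand-in returned no verdict.

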